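# Seat the pressure roller in the mounting press

### The arm

A 6-joint arm with a two-finger parallel gripper is mounted at the origin on the work surface. World frame = base frame: x ahead of the robot, y to its left, z up, the work surface at z = 0. Lengths are in mm, angles in rad, forces in N, time in s.
With the tool pointing down it reaches from about 275 to 875 mm from the base axis. Payload 12.5 kg.
Tool frame: the origin (TCP) lies between the finger pads; the fingertips stand 19 mm ahead of it and the grasp point (between the pads) is the TCP; z points along the fingers, y is the line along which they close (so a half turn about z gives the same grasp; the last joint's range is limited). The gripper opens to 85 mm and grips with 20 to 120 N. Pads are 22 mm wide; open, the fingers measure 114 mm over their backs; the gripper's body (76 mm by 85 mm) begins 54 mm behind the grasp point. The pads swing forward as they close: fully open they stand 13 mm farther back than shut.
Start: joints at [-1.211, 0.351, 1.652, -0, 1.139, -0.085], TCP at [236.669, -496.46, 250.29] pointing down, gripper open.
Joint ranges: [-2.75, 2.75], [-0.79, 2.1], [0.01, 2.65], [-1.57, 4.71], [0.07, 3.14], [-2.87, 2.87]. Speed limits (rad/s): [2.22, 2.22, 2.79, 3.14, 3.14, 3.14].

### API

Orientations are given as a unit quaternion [w, x, y, z].
In Python, from workcell import read_state, snapshot, get_calibration, finish_job gives the robot as it stands.
- The arm moves only by the tool send_rows, never from a script. Its argument "motion" is a list of rows, each a list of 7 numbers: the opening, from 0 (shut) to 1 (fully open), then the shift along the tool's x, y, z in units of 0.3 m (1.0 is 0.3 m), then the turn, a rotation vector about the tool's x, y, z in units of 0.5 rad (1.0 is 0.5 rad). In form: [[claw, x, y, z, rx, ry, rz], ...]. A call has 1 to 5 rows; each row is the pose to reach, as a shift and turn from the pose commanded when the call began, along the tool's axes at that moment; what a row does not reach only later rows make up. A row lasts 1/12 s, in which the tool goes at most 41.7 mm and 7.16 degrees, less where a joint would pass 70% of its speed; a pose out of reach is approached as far as the arm can. A call with a number of a shift or a turn outside -1 to 1 is refused whole. A call with a gripper value outside its range is refused whole. The fingers move at their own pace and stop on an object; the grip force is fixed at half the most. Time passes only in rows, so rows that repeat a pose let the fingers close. It gives the time, the measured TCP pose, the force, the opening and the grip force at its end, in the units of the state.
- read_state(): the state, without advancing time (a new reading comes with each control period).
- snapshot(name): name is "scene" or "top" or "wrist"; returns (picture, depth): 384x512x3 uint8, red, green, blue; 384x512 float32, mm along the optical axis (not along the pixel's ray), 0 where there is no reading.
- get_calibration(name): a dict with "fx", "fy", "cx", "cy" (pixels), "camera_from_world" (4x4, takes a point from world to camera coordinates). Camera axes: x right, y down, z forward; pixel columns grow to the right and rows downward; lengths in mm; the calibration is good to about 2 mm. The wrist camera is an equidistant fisheye: a pixel r from the principal point sees the ray r / f radians off the axis. A picture is of the moment at which its call begins: read the wrist's pose just before it. get_calibration takes no time and is no camera call; for the wrist camera it gives the pose at the moment of the call.
- finish_job(): hands the job in; it is judged then, once.
The state is a dict: "time_s": time; "q": joint angles; "qd": joint speeds; "tau": joint torques, N m; "eef_pos": TCP position; "tool_rot": TCP orientation; "force": force on the tool from outside, world axes, zero at the start; "moment": the same for the moment, N m; "finger_gap": opening from 0.0 (shut) to 1.0 (fully open); "grasp_force": force on a finger pad.
Only numpy, scipy, OpenCV 4.12 (cv2) and the standard library are available. Lean on these libraries where they do the work, as an engineer would, in place of code of your own. Each camera call takes 0.05 s, during which the arm holds its last target. There are 200 camera calls.

### The job

Take the long pressure roller out of its cradle and lower it into the mounting press so that its axle drops into the open slots of both cheeks. Keep hold of it until both axle ends are down at the bottom of their slots, then let go and leave it lying there. Leave the short roller where it is in its own cradle.

Things in the scene. Friction and masses are not known exactly. Their poses are not given: they have to be found in the camera images.
- roller_mid (a point): Centre of the long roller (loose, 0.5 kg): rubber sleeve 44 mm diameter, 160 long, on a 12 mm steel axle 232 long; y along the axle, alike both ways. It lies level in a fixed plywood cradle, axis 45 mm above the table. The cradle's two V saddles hold the sleeve 36 to 48 mm either side of its middle; the middle 72 mm is free to grasp from above, down to a board 10 mm above the table.
- press_seat (a point): Fixed press: two upright aluminium cheeks, 12 mm thick, inner faces 184 apart, tops 130 above the table. Point: centre of the long roller when seated, 85 above the table; z up, y along the axle, cheek to cheek. Each cheek's open slot is 20 wide, its flat bottom 79 above the table; from 104 up it flares to 52 wide at the top. What lies between the cheeks is under 55 high. Works either way round.
- short_roller_mid (a point): Centre of the short roller, which does not fit the press and must stay: same rubber sleeve 44 mm in diameter but only 100 mm long, steel axle 150 mm long, in a fixed cradle like the other one, its axis 45 mm above the table; y along its axle.

How it is judged:
By the outcome, as a careful person would: the job done as asked, in the order asked, and still so for the second after the job is handed in, with the robot touching nothing.
It also fails if it takes over 40 s, if anything falls off the work surface, if the arm or the gripper's body presses on something with over 40 N, if the wrist force passes 120 N, or if a joint passes its speed limit or range.

## Working session

There is one attempt and no reset: what is moved stays moved. The work goes in short steps, Python scripts to look and compute and a tool call to move; the robot and the scene stay as the last step left them, time stands still between calls to the robot, and variables do not carry over. Pictures are saved under pics/ and viewed, at most 10 in all, crops included, and the job is handed in when it is done.

Besides the shell and the picture viewer there is one more tool, called by a JSON object that holds its "fn" and its "kwargs", one argument or row to a line. send_rows: Moves the arm, as the interface text tells. Its arguments: {"type":"object","properties":{"motion":{"type":"array"}},"required":["motion"]}

```bash
mkdir -p pics; cat > h.py <<'E'
import numpy as np, cv2
from workcell import *
def pts(name,d):
    c=get_calibration(name); v,u=np.mgrid[:d.shape[0],:d.shape[1]]
    P=np.stack([(u-c['cx'])/c['fx']*d,(v-c['cy'])/c['fy']*d,d,np.ones_like(d)],-1)
    return (P@np.linalg.inv(np.array(c['camera_from_world'])).T)[...,:3]
E
python3 - <<'E'
from h import *
for n in ['top','scene']:
    p,d=snapshot(n); cv2.imwrite(f'pics/{n}.png',p[...,::-1]); np.save(n+'.npy',d); np.save(n+'P.npy',pts(n,d))
s=read_state(); print(s['tool_rot'],s['eef_pos'],s['finger_gap'],s['time_s']); print(get_calibration('top'))
E
```

```text
[-5.17567143e-04  9.75369174e-01  2.20578108e-01 -6.63547353e-05] [ 236.58077217 -496.2024139   249.81421501] 0.998024716628088 0.1
{'fx': 375.72607882925547, 'fy': 375.72607882925547, 'cx': 255.20664189290025, 'cy': 192.19338230440874, 'camera_from_world': array([[ 2.41238862e-02, -9.99708800e-01,  5.93728848e-04,
        -1.85144226e+01],
       [-9.96221332e-01, -2.40892874e-02, -8.34431769e-02,
         5.73199286e+02],
       [ 8.34331808e-02,  1.42148836e-03, -9.96512360e-01,
         1.01486105e+03],
       [ 0.00000000e+00,  0.00000000e+00,  0.00000000e+00,
         1.00000000e+00]])}
```

View pics/top.png

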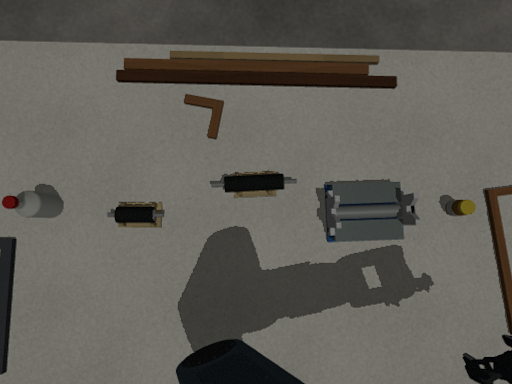

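View pics/scene.png

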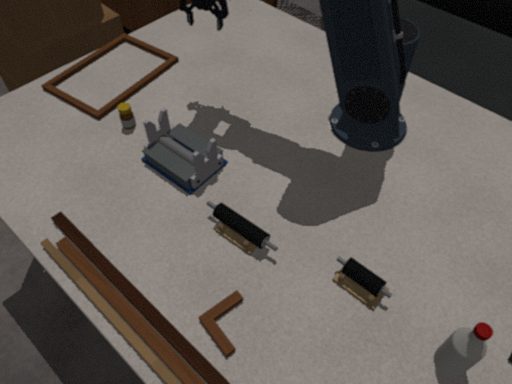

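The top view shows the long roller at about (253,182), the short one at (136,214) and the press at (365,211), with cheeks near x≈327 and 405. Next I'll measure using depth.

```bash
python3 - <<'E'
from h import *
P=np.load('topP.npy'); im=cv2.imread('pics/top.png')
def show(n,u0,u1,v0,v1,zlo,zhi):
    R=P[v0:v1,u0:u1].reshape(-1,3); M=R[(R[:,2]>zlo)&(R[:,2]<zhi)]
    c=M.mean(0); w,V=np.linalg.eigh(np.cov(M[:,:2].T)); a=V[:,1]; t=(M[:,:2]-c[:2])@a; s=(M[:,:2]-c[:2])@V[:,0]
    mid=c[:2]+a*(t.max()+t.min())/2+V[:,0]*(s.max()+s.min())/2
    print(n,len(M),c.round(1),'axis',a.round(4),'ext',np.ptp(t).round(1),np.ptp(s).round(1),'mid',mid.round(1),'z',np.percentile(R[:,2],[1,50,99]).round(1))
show('long all',205,300,165,202,38,90)
show('long top',205,300,165,202,58,90)
show('short top',100,170,195,235,58,90)
show('cheekL',312,345,175,245,95,145)
show('cheekR',390,422,175,245,95,145)
show('lowroll',340,395,195,225,42,70)
cv2.imwrite('pics/c1.png',cv2.resize(im[165:255,205:425],None,fx=3.6,fy=3.6,interpolation=cv2.INTER_CUBIC))
Z=P[...,2]; zz=np.clip(Z[165:255,205:425]/140*255,0,255).astype(np.uint8)
cv2.imwrite('pics/c2.png',cv2.resize(cv2.applyColorMap(zz,cv2.COLORMAP_JET),None,fx=3.6,fy=3.6,interpolation=cv2.INTER_NEAREST))
E
python3 -c "
import cv2,numpy as np
a=cv2.imread('pics/c1.png');b=cv2.imread('pics/c2.png');cv2.imwrite('pics/c3.png',cv2.resize(np.vstack([a,b]),(733,600)))"
```

```text
long all 1094 [595.4  -1.2  60.5] axis [-0.0772  0.997 ] ext 228.5 54.3 mid [597.3  -0.7] z [-3.9  2.5 68.9]
long top 778 [596.5  -0.8  64.3] axis [-0.077  0.997] ext 161.5 38.6 mid [596.5  -0.8] z [-3.9  2.5 68.9]
short top 488 [503.1 315.2  64.4] axis [-0.0303  0.9995] ext 101.1 37.3 mid [502.2 315.3] z [-4.   2.5 69.1]
cheekL 174 [ 521.6 -208.4  119.2] axis [-0.998  -0.0635] ext 79.6 13.0 mid [ 520.9 -209.7] z [ -3.9   3.4 131.3]
cheekR 230 [ 533.2 -403.   117.2] axis [-0.9983 -0.0591] ext 79.8 14.4 mid [ 533.1 -405.3] z [ -3.7  48.  131.1]
lowroll 1401 [ 533.1 -306.2   50.6] axis [-0.0211  0.9998] ext 149.4 78.6 mid [ 532.2 -306.4] z [ 7.8 50.  57. ]
```

View pics/c3.png

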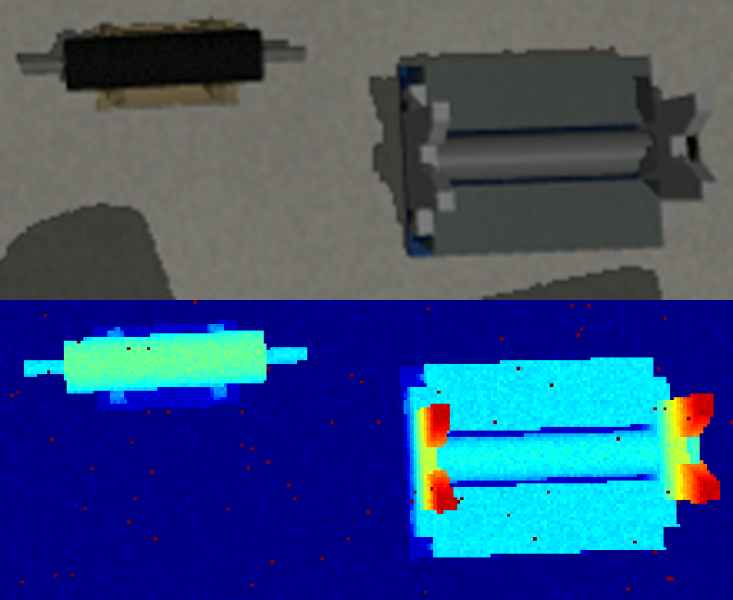

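The press cheeks sit at y≈-208 and -405, 196 apart as expected. The roller is 161 long at (596.5,-1), yaw 0.077, and its top is at 67 as it should be. On the way I'll stop above the press to take a wrist view.

```bash
cat >> h.py <<'E'
from scipy.spatial.transform import Rotation as Ro
def plan(x,y,z,yaw):
    # tool down, tool y (closing line) at world angle yaw; prints the row for send_rows
    s=read_state(); w,a,b,c=s['tool_rot']; R=Ro.from_quat([a,b,c,w])
    ty=np.array([np.cos(yaw),np.sin(yaw),0]); tz=np.array([0,0,-1.]); tx=np.cross(ty,tz)
    T=Ro.from_matrix(np.stack([tx,ty,tz],1))
    d=R.inv().apply(np.array([x,y,z])-s['eef_pos'])/300; r=(R.inv()*T).as_rotvec()/.5
    print('t',s['time_s'],'pos',s['eef_pos'].round(1),'gap',round(s['finger_gap'],3),'F',np.round(s['force'],1),'grip',round(float(np.max(s['grasp_force'])),1),'shift',d.round(4),'turn',r.round(4))
def cloud(name='wrist'):
    c=get_calibration(name); p,d=snapshot(name)
    v,u=np.mgrid[:384,:512]; a=(u-c['cx'])/c['fx']; b=(v-c['cy'])/c['fy']; r=np.hypot(a,b)+1e-9; k=np.tan(np.minimum(r,1.4))/r
    P=np.stack([a*k*d,b*k*d,d,np.ones_like(d)],-1)@np.linalg.inv(np.array(c['camera_from_world'])).T
    return p,d,P[...,:3]
E
python3 -c "
from h import *
plan(470,-307,300,0.061)"
```

```text
t 0.1 pos [ 236.6 -496.2  249.8] gap 0.998 F [ 0.1  0.7 -0.2] grip 0.0 shift [ 0.9737 -0.2347 -0.1669] turn [-1.700e-03 -1.400e-03 -2.374e+00]
```

{"fn": "send_rows", "kwargs": {
  "motion": [
    [1, 0.974, -0.235, -0.167, 0, 0, -1],
    [1, 0.974, -0.235, -0.167, 0, 0, -1],
    [1, 0.974, -0.235, -0.167, 0, 0, -1],
    [1, 0.974, -0.235, -0.167, 0, 0, -1],
    [1, 0.974, -0.235, -0.167, 0, 0, -1]
  ]
}}

```text
time_s: 0.52
eef_pos: [397.3, -365.4, 284.7]
tool_rot: [-0.0, 0.889, 0.459, -0.0]
force: [0.6, -1.1, 0.7]
finger_gap: 1.001
grasp_force: 0.0
```

```bash
python3 -c "
from h import *
plan(470,-307,300,0.061)"
```

```text
t 0.5167 pos [ 397.3 -365.4  284.7] gap 1.001 F [ 0.6 -1.1  0.7] grip 0.0 shift [ 0.299   0.0845 -0.051 ] turn [-8.0000e-04 -5.0000e-04 -1.3582e+00]
```

{"fn": "send_rows", "kwargs": {
  "motion": [
    [1, 0.25, 0.08, -0.05, 0, 0, -1],
    [1, 0.25, 0.08, -0.05, 0, 0, -1],
    [1, 0.25, 0.08, -0.05, 0, 0, -1],
    [1, 0.25, 0.08, -0.05, 0, 0, -1],
    [1, 0.25, 0.08, -0.05, 0, 0, -1]
  ]
}}

```text
time_s: 0.93
eef_pos: [460.0, -319.6, 299.2]
tool_rot: [-0.0, 0.748, 0.664, -0.0]
force: [0.5, -0.1, -0.6]
finger_gap: 0.999
grasp_force: 0.0
```

```bash
python3 - <<'E'
from h import *
plan(596.5,-.8,180,0.077)
p,d,P=cloud(); np.save('w1P.npy',P); cv2.imwrite('pics/w1.png',p[...,::-1])
z=P[...,2]; m=(z>124)&(z<136)&(abs(P[...,1]+307)<125)&(abs(P[...,0]-527)<70)
for lo,hi in((-230,-190),(-430,-385)):
    Q=P[m&(P[...,1]>lo)&(P[...,1]<hi)]; print(len(Q))
    if len(Q):
        print(Q.mean(0).round(1),Q.min(0).round(1),Q.max(0).round(1))
        h=np.histogram(Q[:,0],np.arange(480,580,4)); print(h[0])
E
```

```text
t 0.9333 pos [ 460.  -319.6  299.2] gap 0.999 F [ 0.5 -0.1 -0.6] grip 0.0 shift [1.1091 0.3261 0.3975] turn [-0.0012 -0.0008 -0.3916]
459
[ 521.7 -210.3  130. ] [ 481.7 -218.4  124. ] [ 562.3 -201.4  132.9]
[32 51 50 51 43  1  0  0  0  0  0  0  0  0  0  5 60 50 45 46 25  0  0  0]
252
[ 520.5 -404.2  129.2] [ 493.8 -414.3  124. ] [ 573.8 -397.1  132.6]
[ 0  0  0 24 43 43 41 30  0  0  0  0  0  0  0  0  0  0  1 10 10 13 21 16]
```

View pics/w1.png

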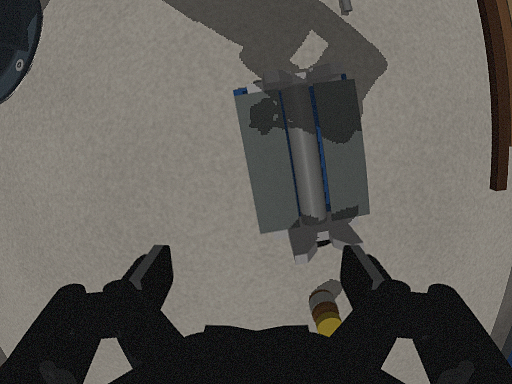

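The wrist view shows the whole press (cheeks near (290,80) and (325,240)) and agrees with the top camera: seat at (527.8,-307.5), yaw 0.060. Now on to the roller.

{"fn": "send_rows", "kwargs": {
  "motion": [
    [1, 0.65, 0.2, 0.2, 0, 0, -0.39],
    [1, 0.65, 0.2, 0.2, 0, 0, -0.39],
    [1, 0.65, 0.2, 0.2, 0, 0, -0.39],
    [1, 0.65, 0.2, 0.2, 0, 0, -0.39],
    [1, 0.65, 0.2, 0.2, 0, 0, -0.39]
  ]
}}

```text
time_s: 1.4
eef_pos: [542.1, -136.9, 240.2]
tool_rot: [-0.0, 0.685, 0.729, 0.0]
force: [1.2, 0.3, -0.0]
finger_gap: 1.003
grasp_force: 0.0
```

```bash
python3 -c "
from h import *
plan(596.5,-.8,150,0.077)"
```

```text
t 1.4 pos [ 542.1 -136.9  240.2] gap 1.003 F [ 1.2  0.3 -0. ] grip 0.0 shift [0.4414 0.2092 0.3008] turn [ 0.     -0.     -0.0291]
```

{"fn": "send_rows", "kwargs": {
  "motion": [
    [1, 0.44, 0.21, 0.3, 0, 0, -0.03],
    [1, 0.44, 0.21, 0.3, 0, 0, -0.03],
    [1, 0.44, 0.21, 0.3, 0, 0, -0.03],
    [1, 0.44, 0.21, 0.3, 0, 0, -0.03],
    [1, 0.44, 0.21, 0.3, 0, 0, -0.03]
  ]
}}

```text
time_s: 1.82
eef_pos: [595.1, 1.9, 146.8]
tool_rot: [-0.002, 0.678, 0.735, -0.001]
force: [-0.1, -0.0, -0.8]
finger_gap: 0.998
grasp_force: 0.0
```

{"fn": "send_rows", "kwargs": {
  "motion": [
    [1, 0, 0, 0, 0, 0, 0],
    [1, 0, 0, 0, 0, 0, 0]
  ]
}}

```text
time_s: 1.98
eef_pos: [595.6, -2.8, 150.9]
tool_rot: [-0.0, 0.678, 0.735, -0.0]
force: [-0.7, -0.4, 0.5]
finger_gap: 1.002
grasp_force: 0.0
```

```bash
python3 - <<'E'
from h import *
p,d,P=cloud(); cv2.imwrite('pics/w2.png',p[...,::-1])
z=P[...,2]; 
for lo,hi in((56,75),(62,75)):
    m=(z>lo)&(z<hi)&(abs(P[...,0]-596)<60)&(abs(P[...,1])<130); Q=P[m]; c=Q.mean(0)
    w,V=np.linalg.eigh(np.cov(Q[:,:2].T)); a=V[:,1]; t=(Q[:,:2]-c[:2])@a
    print(len(Q),c.round(1),a.round(4),t.min(),t.max(),Q.max(0))
plan(596.5,-.8,45,0.077)
E
```

```text
9656 [597.7   7.6  64.2] [-0.0736  0.9973] -88.02536422203619 72.65853952654281 [623.07946275  80.66364357  69.30049166]
7463 [597.6   7.2  65.6] [-0.0756  0.9971] -87.62308997569927 72.89989921293773 [619.60051838  80.02597753  69.30049166]
t 2.0333 pos [595.8  -3.3 151.4] gap 0.999 F [ 0.2 -0.8 -0.3] grip 0.0 shift [0.0083 0.0029 0.3548] turn [0.0013 0.0006 0.0078]
```

View pics/w2.png

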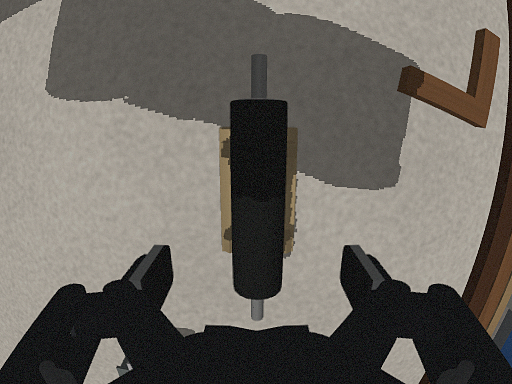

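The wrist view shows the roller (column 258) centred between the pads, with the free middle section below them. Its centre is about (597.5,-0.5). Descending.

{"fn": "send_rows", "kwargs": {
  "motion": [
    [1, 0.008, 0.006, 0.12, 0, 0, 0],
    [1, 0.008, 0.006, 0.24, 0, 0, 0],
    [1, 0.008, 0.006, 0.32, 0, 0, 0],
    [1, 0.008, 0.006, 0.355, 0, 0, 0],
    [1, 0.008, 0.006, 0.355, 0, 0, 0]
  ]
}}

```text
time_s: 2.45
eef_pos: [596.4, -0.8, 43.1]
tool_rot: [-0.001, 0.678, 0.735, -0.001]
force: [0.1, -0.6, 0.6]
finger_gap: 0.998
grasp_force: 0.0
```

{"fn": "send_rows", "kwargs": {
  "motion": [
    [1, 0, 0, 0, 0, 0, 0],
    [1, 0, 0, 0, 0, 0, 0]
  ]
}}

```text
time_s: 2.62
eef_pos: [598.5, -0.2, 46.4]
tool_rot: [0.001, 0.677, 0.736, 0.001]
force: [1.0, -0.2, 0.9]
finger_gap: 0.999
grasp_force: 0.0
```

```bash
python3 -c "
from h import *
plan(597.5,-.5,45,0.076)"
```

```text
t 2.6167 pos [ 5.985e+02 -2.000e-01  4.640e+01] gap 0.999 F [ 1.  -0.2  0.9] grip 0.0 shift [-0.0007 -0.0034  0.0046] turn [0.0062 0.001  0.0139]
```

{"fn": "send_rows", "kwargs": {
  "motion": [
    [0.5, 0, -0.003, 0.004, 0, 0, 0.01],
    [0.3, 0, -0.003, 0.004, 0, 0, 0.01],
    [0, 0, -0.003, 0.004, 0, 0, 0.01],
    [0, 0, -0.003, 0.004, 0, 0, 0.01],
    [0, 0, -0.003, 0.004, 0, 0, 0.01]
  ]
}}

```text
time_s: 3.03
eef_pos: [596.6, 0.4, 44.0]
tool_rot: [0.0, 0.679, 0.734, 0.0]
force: [-3.4, 1.4, 8.1]
finger_gap: 0.495
grasp_force: 59.8
```

{"fn": "send_rows", "kwargs": {
  "motion": [
    [0, 0, 0, 0, 0, 0, 0],
    [0, 0, 0, 0, 0, 0, 0],
    [0, 0, 0, 0, 0, 0, 0],
    [0, 0, 0, 0, 0, 0, 0],
    [0, 0, 0, 0, 0, 0, 0]
  ]
}}

```text
time_s: 3.45
eef_pos: [596.6, 0.3, 44.0]
tool_rot: [0.0, 0.679, 0.734, 0.0]
force: [-3.8, -0.8, 8.6]
finger_gap: 0.499
grasp_force: 59.8
```

Gripped: gap 0.5 is about 42 mm. Lifting gently.

{"fn": "send_rows", "kwargs": {
  "motion": [
    [0, 0, 0, -0.03, 0, 0, 0],
    [0, 0, 0, -0.1, 0, 0, 0],
    [0, 0, 0, -0.2, 0, 0, 0],
    [0, 0, 0, -0.3, 0, 0, 0],
    [0, 0, 0, -0.4, 0, 0, 0]
  ]
}}

```text
time_s: 3.87
eef_pos: [595.7, 0.4, 164.3]
tool_rot: [-0.001, 0.679, 0.734, -0.0]
force: [1.0, 0.4, -5.1]
finger_gap: 0.501
grasp_force: 62.1
```

{"fn": "send_rows", "kwargs": {
  "motion": [
    [0, 0, 0, -0.08, 0, 0, 0],
    [0, 0, 0, -0.14, 0, 0, 0],
    [0, 0, 0, -0.14, 0, 0, 0],
    [0, 0, 0, -0.14, 0, 0, 0]
  ]
}}

```text
time_s: 4.2
eef_pos: [596.2, 0.4, 205.2]
tool_rot: [0.0, 0.679, 0.735, 0.0]
force: [-0.7, -0.1, -6.0]
finger_gap: 0.497
grasp_force: 62.5
```

```bash
python3 - <<'E'
from h import *
p,d,P=cloud(); cv2.imwrite('pics/w3.png',p[...,::-1])
plan(527.8,-307.5,205,0.060)
s=read_state(); print(s['moment'])
E
```

```text
t 4.25 pos [5.957e+02 4.000e-01 2.039e+02] gap 0.497 F [-0.5 -0.2 -5.5] grip 62.5 shift [-1.0053 -0.3067 -0.0034] turn [-0.0034 -0.0005  0.0381]
[-0.00241921 -0.00989866  0.01606527]
```

View pics/w3.png

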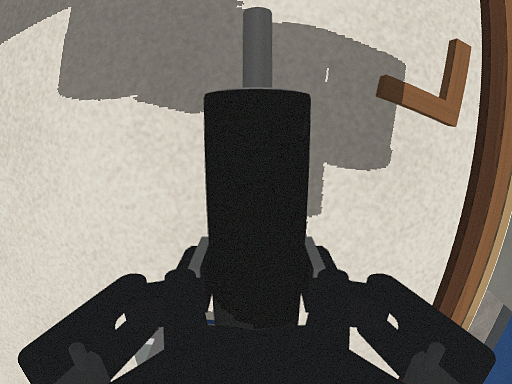

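The roller is in the grip and parallel to the tool x axis, with its axle end at (257,15). I'll carry it over in gentle ramps and check the in-hand tilt from the depth.

{"fn": "send_rows", "kwargs": {
  "motion": [
    [0, -0.04, -0.01, 0, 0, 0, 0],
    [0, -0.12, -0.035, 0, 0, 0, 0.01],
    [0, -0.22, -0.067, 0, 0, 0, 0.02],
    [0, -0.32, -0.097, 0, 0, 0, 0.03],
    [0, -0.42, -0.128, 0, 0, 0, 0.038]
  ]
}}

```text
time_s: 4.67
eef_pos: [566.7, -129.7, 203.2]
tool_rot: [-0.001, 0.686, 0.728, -0.001]
force: [-0.2, -0.4, -5.4]
finger_gap: 0.498
grasp_force: 62.3
```

{"fn": "send_rows", "kwargs": {
  "motion": [
    [0, -0.1, -0.03, 0, 0, 0, 0],
    [0, -0.2, -0.06, 0, 0, 0, 0],
    [0, -0.3, -0.09, 0, 0, 0, 0],
    [0, -0.38, -0.115, 0, 0, 0, 0],
    [0, -0.44, -0.135, 0, 0, 0, 0]
  ]
}}

```text
time_s: 5.08
eef_pos: [533.9, -264.8, 203.2]
tool_rot: [-0.001, 0.686, 0.728, -0.001]
force: [0.2, -0.4, -6.4]
finger_gap: 0.496
grasp_force: 62.3
```

```bash
cat > held.py <<'E'
from h import *
def held():
    s=read_state(); w,a,b,c=s['tool_rot']; R=Ro.from_quat([a,b,c,w]); p,d,P=cloud()
    L=R.inv().apply((P-s['eef_pos']).reshape(-1,3)); L=L[(d.ravel()>0)]
    L=L[(abs(L[:,1])<30)&(L[:,2]<15)&(L[:,2]>-30)&(abs(L[:,0])<140)]   # roller in tool frame
    for lo,hi in((12,28),(28,44),(44,60),(60,76),(84,100),(100,125),):
        for sg in(1,-1):
            x=L[:,0]*sg; Q=L[(x>lo)&(x<hi)]
            if len(Q)>40:print(sg*lo,sg*hi,len(Q),'y mid',((np.percentile(Q[:,1],2)+np.percentile(Q[:,1],98))/2).round(1),'top z',np.percentile(Q[:,2],3).round(1))
    print('x range',L[:,0].min(),L[:,0].max())
held()
plan(527.8,-307.5,205,0.060)
E
python3 held.py
```

```text
12 28 3682 y mid -1.6 top z -26.2
-12 -28 1188 y mid 1.4 top z -23.5
28 44 4125 y mid 1.6 top z -23.7
44 60 4570 y mid 1.7 top z -23.9
60 76 4805 y mid 1.8 top z -23.8
84 100 1128 y mid 1.9 top z -8.2
100 125 967 y mid 1.9 top z -8.2
x range -30.929157066229862 115.09462736701236
t 5.1333 pos [ 533.3 -267.1  203.2] gap 0.498 F [-1.5 -3.6 -4.7] grip 62.3 shift [-0.1332 -0.026  -0.0059] turn [-0.0054 -0.0001 -0.0052]
```

The roller is level and parallel, with its axis about 1-2 mm above the TCP. Finishing the approach above the press.

{"fn": "send_rows", "kwargs": {
  "motion": [
    [0, -0.05, -0.01, 0, 0, 0, 0],
    [0, -0.1, -0.022, 0, 0, 0, 0],
    [0, -0.133, -0.028, 0, 0, 0, 0],
    [0, -0.133, -0.028, 0, 0, 0, 0],
    [0, -0.133, -0.028, 0, 0, 0, 0]
  ]
}}

```text
time_s: 5.55
eef_pos: [529.4, -303.1, 204.6]
tool_rot: [-0.0, 0.686, 0.728, 0.0]
force: [-0.2, 0.5, -4.8]
finger_gap: 0.499
grasp_force: 62.3
```

{"fn": "send_rows", "kwargs": {
  "motion": [
    [0, 0, 0, 0, 0, 0, 0],
    [0, 0, 0, 0, 0, 0, 0]
  ]
}}

```text
time_s: 5.72
eef_pos: [529.7, -302.2, 205.0]
tool_rot: [-0.0, 0.685, 0.728, 0.0]
force: [0.5, 1.1, -4.8]
finger_gap: 0.497
grasp_force: 62.3
```

```bash
python3 - <<'E'
from h import *
plan(527.2,-307.5,140,0.060)
p,d,P=cloud(); cv2.imwrite('pics/w4.png',p[...,::-1])
z=P[...,2]; m=(z>122)&(z<136)&(P[...,1]>-225)&(P[...,1]<-195)&(abs(P[...,0]-522)<50); Q=P[m]; print(len(Q),Q.mean(0),Q.min(0),Q.max(0))
print(np.histogram(Q[:,0],np.arange(478,570,4))[0])
m=(z>190)&(z<225)&(P[...,1]>-222)&(P[...,1]<-195)&(abs(P[...,0]-522)<30);Q=P[m];print('axle',len(Q),np.percentile(Q,[2,50,98],axis=0))
E
```

```text
t 5.7167 pos [ 529.7 -302.2  205. ] gap 0.497 F [ 0.5  1.1 -4.8] grip 62.3 shift [-0.0172 -0.0094  0.2166] turn [-0.0003 -0.0006  0.0015]
1037 [ 521.13248078 -209.96210904  129.49972925] [ 481.97443092 -218.35957296  122.03280738] [ 562.34390593 -201.7658983   132.94712786]
[  1 103 109 113 115  92   4   0   0   0   0   0   0   0   0   3  80 102
  98 106 106   5]
axle 1831 [[ 520.14486099 -220.6594014   207.22592799]
 [ 525.87287214 -208.4883024   211.4010421 ]
 [ 531.7504652  -195.54399346  213.43696256]]
```

View pics/w4.png

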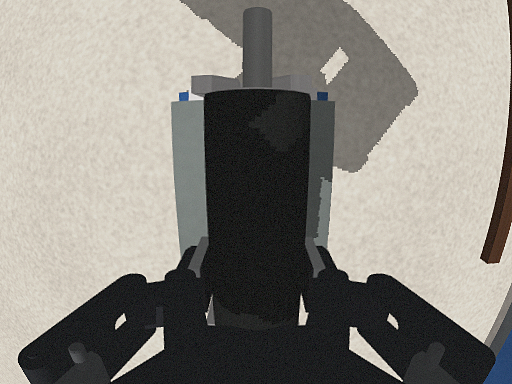

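The wrist view shows the far cheek at about (245,85) under the axle. The axle is about 3.5 mm too far in +x, so I'll shift it and lower partway.

{"fn": "send_rows", "kwargs": {
  "motion": [
    [0, -0.017, -0.0117, 0.04, 0, 0, 0],
    [0, -0.017, -0.0117, 0.1, 0, 0, 0],
    [0, -0.017, -0.0117, 0.17, 0, 0, 0],
    [0, -0.017, -0.0117, 0.217, 0, 0, 0],
    [0, -0.017, -0.0117, 0.217, 0, 0, 0]
  ]
}}

```text
time_s: 6.18
eef_pos: [524.7, -307.1, 136.1]
tool_rot: [-0.003, 0.686, 0.728, -0.0]
force: [-0.4, 0.5, -5.9]
finger_gap: 0.497
grasp_force: 62.1
```

{"fn": "send_rows", "kwargs": {
  "motion": [
    [0, 0, 0, 0, 0, 0, 0],
    [0, 0, 0, 0, 0, 0, 0]
  ]
}}

```text
time_s: 6.35
eef_pos: [526.7, -308.4, 140.7]
tool_rot: [0.001, 0.686, 0.728, 0.0]
force: [-0.6, 0.2, -5.1]
finger_gap: 0.496
grasp_force: 62.1
```

```bash
cat > chk.py <<'E'
from h import *
import sys
plan(526.5,-307.5,float(sys.argv[1]),0.060)
p,d,P=cloud(); cv2.imwrite('pics/w5.png',p[...,::-1]); z0=read_state()['eef_pos'][2]
z=P[...,2]; m=(z>126)&(z<134)&(P[...,1]>-225)&(P[...,1]<-195)&(abs(P[...,0]-522)<50)&(abs(P[...,0]-522)>17); Q=P[m]
a=Q[Q[:,0]<522];b=Q[Q[:,0]>522]; print('prongs',len(a),len(b),np.percentile(a[:,0],[1,99]),np.percentile(b[:,0],[1,99]))
m=(z>z0-5)&(z<z0+16)&(P[...,1]>-202)&(P[...,1]<-193)&(abs(P[...,0]-522)<20);Q=P[m];print('axle',len(Q),np.percentile(Q,[2,50,98],axis=0).round(1))
E
python3 chk.py 110
```

```text
t 6.35 pos [ 526.7 -308.4  140.7] gap 0.496 F [-0.6  0.2 -5.1] grip 62.1 shift [ 0.0031 -0.0006  0.1022] turn [0.0018 0.0014 0.0002]
prongs 996 1004 [482.30585995 499.15942609] [544.76208506 561.97147037]
axle 529 [[ 516.3 -201.9  142.5]
 [ 522.2 -198.   146.9]
 [ 527.7 -193.9  149. ]]
```

The axle is within 1 mm of the slot centre. Lowering slowly into the slots.

{"fn": "send_rows", "kwargs": {
  "motion": [
    [0, 0.003, -0.002, 0.03, 0, 0, 0],
    [0, 0.003, -0.002, 0.06, 0, 0, 0],
    [0, 0.003, -0.002, 0.09, 0, 0, 0],
    [0, 0.003, -0.002, 0.12, 0, 0, 0],
    [0, 0.003, -0.002, 0.135, 0, 0, 0]
  ]
}}

```text
time_s: 6.82
eef_pos: [525.1, -306.9, 97.6]
tool_rot: [-0.001, 0.686, 0.728, -0.0]
force: [-0.2, -0.0, -5.0]
finger_gap: 0.499
grasp_force: 62.3
```

{"fn": "send_rows", "kwargs": {
  "motion": [
    [0, 0, 0, 0, 0, 0, 0],
    [0, 0, 0, 0, 0, 0, 0]
  ]
}}

```text
time_s: 6.98
eef_pos: [525.7, -307.2, 99.1]
tool_rot: [-0.0, 0.686, 0.728, -0.0]
force: [0.6, 0.2, -5.1]
finger_gap: 0.498
grasp_force: 62.3
```

```bash
python3 chk.py 83
```

```text
t 6.9833 pos [ 525.7 -307.2   99.1] gap 0.498 F [ 0.6  0.2 -5.1] grip 62.3 shift [-0.0011  0.0027  0.0538] turn [-0.0009 -0.0007  0.    ]
prongs 1930 1945 [482.1172204  499.17668621] [544.88199924 561.97601094]
axle 586 [[ 515.3 -201.7  100.8]
 [ 521.1 -197.6  105.6]
 [ 526.7 -193.2  107.6]]
```

{"fn": "send_rows", "kwargs": {
  "motion": [
    [0, 0, 0, 0.015, 0, 0, 0],
    [0, 0, 0, 0.03, 0, 0, 0],
    [0, 0, 0, 0.045, 0, 0, 0],
    [0, 0, 0, 0.045, 0, 0, 0],
    [0, 0, 0, 0.045, 0, 0, 0]
  ]
}}

```text
time_s: 7.45
eef_pos: [525.6, -307.1, 85.6]
tool_rot: [-0.0, 0.686, 0.728, -0.0]
force: [0.0, 0.4, -5.1]
finger_gap: 0.496
grasp_force: 62.3
```

{"fn": "send_rows", "kwargs": {
  "motion": [
    [0, 0, 0, 0.005, 0, 0, 0],
    [0, 0, 0, 0.005, 0, 0, 0],
    [0, 0, 0, 0.009, 0, 0, 0],
    [0, 0, 0, 0.009, 0, 0, 0]
  ]
}}

```text
time_s: 7.78
eef_pos: [525.9, -307.4, 84.2]
tool_rot: [0.0, 0.686, 0.728, 0.0]
force: [-2.7, 2.1, 3.6]
finger_gap: 0.499
grasp_force: 63.5
```

```bash
python3 chk.py 82
```

```text
t 7.7833 pos [ 525.9 -307.4   84.2] gap 0.499 F [-2.7  2.1  3.6] grip 63.5 shift [-0.0006  0.002   0.0074] turn [0.0007 0.0007 0.0001]
prongs 2581 2550 [482.23763776 499.37450956] [544.86042481 562.01077616]
axle 576 [[ 515.4 -201.7   85.9]
 [ 521.2 -197.7   90.5]
 [ 526.9 -193.3   92.5]]
```

Contact came at the expected height (TCP 84 means axis 85). I'll press a touch more so both ends are down.

{"fn": "send_rows", "kwargs": {
  "motion": [
    [0, 0, 0, 0.002, 0, 0, 0],
    [0, 0, 0, 0.004, 0, 0, 0],
    [0, 0, 0, 0.004, 0, 0, 0],
    [0, 0, 0, 0.004, 0, 0, 0]
  ]
}}

```text
time_s: 8.17
eef_pos: [525.9, -307.4, 84.0]
tool_rot: [0.0, 0.686, 0.728, 0.0]
force: [-8.0, 4.8, 16.3]
finger_gap: 0.497
grasp_force: 64.8
```

```bash
python3 -c "
from h import *
plan(526,-307,84,.06); s=read_state(); print(s['moment'])"; python3 held.py
```

```text
t 8.1667 pos [ 525.9 -307.4   84. ] gap 0.497 F [-8.   4.8 16.3] grip 64.8 shift [0.0013 0.0003 0.0001] turn [0.0013 0.0012 0.0002]
[ 0.7853824   1.26406177 -0.02805314]
12 28 3689 y mid -1.0 top z -25.7
-12 -28 1190 y mid 1.3 top z -23.7
28 44 4130 y mid 1.5 top z -23.9
44 60 4585 y mid 1.7 top z -23.9
60 76 4822 y mid 1.7 top z -24.0
84 100 4880 y mid -0.0 top z -29.2
100 125 1561 y mid 2.0 top z -29.0
x range -30.41995150085622 115.5542198642033
t 8.2167 pos [ 526.  -307.4   84. ] gap 0.496 F [-7.6  5.1 18. ] grip 64.8 shift [-0.001   0.0064 -0.4032] turn [0.0014 0.0013 0.0002]
```

Level in hand with both ends carrying load (moment well below one-ended contact). Releasing.

{"fn": "send_rows", "kwargs": {
  "motion": [
    [0.52, 0, 0, -0.003, 0, 0, 0],
    [0.6, 0, 0, -0.003, 0, 0, 0],
    [0.7, 0, 0, -0.003, 0, 0, 0],
    [0.85, 0, 0, -0.003, 0, 0, 0],
    [1, 0, 0, -0.003, 0, 0, 0]
  ]
}}

```text
time_s: 8.63
eef_pos: [525.8, -307.3, 82.9]
tool_rot: [0.0, 0.686, 0.728, 0.0]
force: [-1.0, 0.2, -0.4]
finger_gap: 0.956
grasp_force: 0.0
```

{"fn": "send_rows", "kwargs": {
  "motion": [
    [1, 0, 0, 0, 0, 0, 0],
    [1, 0, 0, 0, 0, 0, 0],
    [1, 0, 0, 0, 0, 0, 0],
    [1, 0, 0, 0, 0, 0, 0]
  ]
}}

```text
time_s: 8.97
eef_pos: [525.7, -307.2, 82.9]
tool_rot: [-0.0, 0.686, 0.728, -0.0]
force: [0.1, 0.3, -0.9]
finger_gap: 1.001
grasp_force: 0.0
```

{"fn": "send_rows", "kwargs": {
  "motion": [
    [1, 0, 0, -0.03, 0, 0, 0],
    [1, 0, 0, -0.1, 0, 0, 0],
    [1, 0, 0, -0.2, 0, 0, 0],
    [1, 0, 0, -0.3, 0, 0, 0],
    [1, 0, 0, -0.4, 0, 0, 0]
  ]
}}

```text
time_s: 9.38
eef_pos: [525.6, -307.2, 205.0]
tool_rot: [0.0, 0.686, 0.728, 0.0]
force: [-0.3, -0.7, -0.6]
finger_gap: 0.998
grasp_force: 0.0
```

{"fn": "send_rows", "kwargs": {
  "motion": [
    [1, -0.1, -0.1, -0.1, 0, 0, 0],
    [1, -0.2, -0.2, -0.15, 0, 0, 0],
    [1, -0.2, -0.3, -0.15, 0, 0, 0],
    [1, -0.2, -0.35, -0.15, 0, 0, 0],
    [1, -0.2, -0.35, -0.15, 0, 0, 0]
  ]
}}

```text
time_s: 9.8
eef_pos: [421.9, -374.3, 249.3]
tool_rot: [0.0, 0.687, 0.727, -0.0]
force: [-0.0, -0.9, 0.2]
finger_gap: 1.0
grasp_force: 0.0
```

```bash
python3 - <<'E'
from h import *
plan(500,-300,250,.06)
p,d=snapshot('top'); P=pts('top',d); w,wd,Pw=cloud()
cv2.imwrite('pics/t2.png',cv2.resize(p[150:260,290:440,::-1],None,fx=4,fy=4)); cv2.imwrite('pics/w6.png',w[...,::-1])
for n,A in(('top',P),('wrist',Pw)):
    dx=A[...,0]-527; dy=A[...,1]+307.5; s=dy*.998-dx*.06; q=dx*.998+dy*.06
    for lo,hi in((-117,-110),(-114,-90),(-88,-82),(-75,-40),(-10,10),(40,75),(82,88),(90,114),(110,117)):
        m=(abs(q)<9 if abs(lo+hi)>160 else abs(q)<20)&(s>lo)&(s<hi)&(A[...,2]>60)&(A[...,2]<125); Q=A[m]
        if len(Q)>3: print(n,lo,hi,len(Q),'q',q[m].mean().round(1),'ztop',np.percentile(Q[:,2],90).round(1))
E
```

```text
t 9.8 pos [ 421.9 -374.3  249.3] gap 1.0 F [-0.  -0.9  0.2] grip 0.0 shift [ 0.2324  0.2741 -0.0023] turn [ 0.0004  0.0017 -0.0056]
top -117 -110 13 q 0.1 ztop 92.2
top -114 -90 55 q -1.2 ztop 91.9
top -75 -40 207 q -0.2 ztop 107.4
top -10 10 122 q -0.5 ztop 107.4
top 40 75 219 q -0.2 ztop 107.4
top 82 88 11 q 0.6 ztop 91.4
top 90 114 56 q 0.3 ztop 92.1
top 110 117 10 q -0.2 ztop 92.8
wrist -117 -110 42 q -0.1 ztop 92.0
wrist -114 -90 226 q -1.3 ztop 91.9
wrist -88 -82 27 q -1.5 ztop 91.3
wrist -75 -40 1279 q -4.0 ztop 107.5
wrist -10 10 809 q -4.0 ztop 107.7
wrist 40 75 1418 q -4.2 ztop 107.4
wrist 82 88 55 q -0.7 ztop 92.1
wrist 90 114 262 q -0.8 ztop 92.3
wrist 110 117 45 q -0.1 ztop 91.9
```

View pics/w6.png

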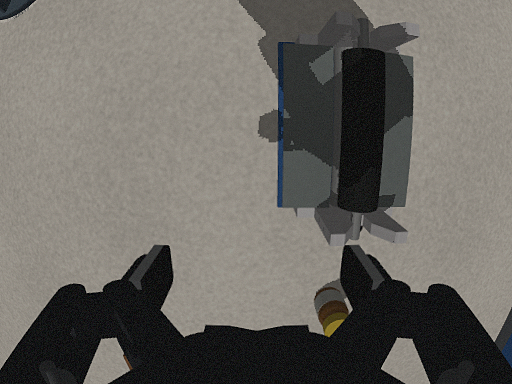

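The picture shows the roller lying between both cheeks, with its axle in the slots at (362,40) and (357,225). The sleeve top is level at 107 and both axle ends top out at about 92 (expected 91), so it is seated and the arm is clear.

```bash
python3 -c "
from workcell import *
print(finish_job())"
```

```text
the job is handed in; nothing more can be done
None
```

The long roller is seated level in the press with both axle ends at the bottom of their slots, the gripper has let go and moved clear, the short roller was not touched, and I handed the job in at about 10 s.

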